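# Sort two stone blanks by their drag

## Robot

A 7-joint arm with a two-finger parallel gripper is mounted at the origin on the work surface. World frame = base frame: x ahead of the robot, y to its left, z up, the work surface at z = 0. Lengths are in mm, angles in rad, forces in N, time in s.
With the tool pointing down it reaches from about 425 to 825 mm from the base axis. Payload 3.6 kg.
Tool frame: the origin (TCP) lies midway between the tips of the shut fingers; the grasp point (between the pads) lies 19 mm behind it; z points along the fingers, y is the line along which they close (so a half turn about z gives the same grasp; the last joint's range is limited). The gripper opens to 93 mm and grips with 3 to 60 N. Pads are 15 mm wide; open, the fingers measure 128 mm over their backs; the gripper's body (75 mm by 188 mm) begins 65 mm behind the grasp point.
Start: joints at [1.091, 0.615, -0.013, 1.423, 0.008, 1.103, -0.04], TCP at [284.956, -584.176, 218.64] pointing down, gripper open.
Joint ranges: [-3.12, 3.12], [-0.3, 2.06], [-1.34, 1.32], [0.26, 2.42], [-1.36, 4.5], [0.01, 1.98], [-2.84, 2.84]. Speed limits (rad/s): [2.79, 2.79, 3.14, 3.14, 3.14, 3.14, 3.14].

## Interface

Orientations are given as a 3x3 rotation matrix whose columns are the frame's x, y, z axes.
In Python, from bench import readout, get_image, finish_job gives the robot as it stands. The module is installed in compiled form; this text tells all that it offers.
- The arm moves only by the tool servo_tool, never from a script. Its argument "rows" is text: rows parted by semicolons, each of 7 numbers parted by spaces: the turn, a rotation vector about the tool's x, y, z in degrees, then the shift along the tool's x, y, z in mm, then the gripper command: -1 is fully open, 1 is shut, values between are in proportion. In form: ax ay az x y z jaw; .... A call has 1 to 8 rows; each row is the pose to reach, as a shift and turn from the pose commanded when the call began, along the tool's axes at that moment; what a row does not reach only later rows make up. A row lasts 1/8 s, in which the tool goes at most 62.5 mm and 10.7 degrees, less where a joint would pass 70% of its speed; a pose out of reach is approached as far as the arm can. A call with a gripper value outside its range is refused whole. The fingers move at their own pace and stop on an object; the grip force is fixed at half the most. Time passes only in rows, so rows that repeat a pose let the fingers close. It gives the time, the measured TCP pose, the force, the opening and the grip force at its end, in the units of the state.
- readout.read_state(): the state, without advancing time (a new reading comes with each control period).
- get_image(name): name is "side" or "top"; returns a dict with "pixels" (420x560x3 uint8, red, green, blue), "depth" (420x560 float32, mm along the optical axis (not along the pixel's ray), 0 where there is no reading), "mtx" (3x3 intrinsics, pixels), "distortion" ([k1, k2, p1, p2, k3] as OpenCV has them; the pictures are not rectified), "rvec" (rotation vector, rad) and "tvec" (3), from world to camera coordinates, as OpenCV has them. Camera axes: x right, y down, z forward; pixel columns grow to the right and rows downward; lengths in mm; the calibration is good to about 2 mm. A picture is of the moment at which its call begins.
- finish_job(): hands the job in; it is judged then, once.
The state is a dict: "time_s": time; "qpos": joint angles; "dq": joint speeds; "joint_torque": joint torques, N m; "position": TCP position; "eef_rot": TCP orientation; "wrist_force": force on the tool from outside, world axes, zero at the start; "ft_torque": the same for the moment, N m; "grip_width": finger opening in mm; "finger_force": force on a finger pad.
Only numpy, scipy, OpenCV 4.12 (cv2) and the standard library are available. Lean on these libraries where they do the work, as an engineer would, in place of code of your own. Each camera call takes 0.05 s, during which the arm holds its last target. There are 200 camera calls.

## Task

Two marble paperweight blanks lie on the aluminium plate: one has a polished underside, the other is still rough. Slide each of them about 4 cm across the plate to feel which one drags, then put the rough one flat in the wooden tray for sanding, setting it down gently rather than dropping it. The polished one stays on the plate throughout, never picked up.

Things in the scene. Friction and masses are not known exactly. Their poses are not given: they have to be found in the camera images.
- blank_a: white marble block 110 mm (its x) by 60 mm (its y) by 45 mm tall, about 0.8 kg, lying flat on the plate; origin at the centre of its underside, z up. The lowest 4 mm are set in by 2 mm all round. Looks like blank_b; neither name nor place tells which of the two is rough underneath. A slow sideways push low on it slides it without tipping.
- blank_b: white marble block 110 mm (its x) by 60 mm (its y) by 45 mm tall, about 0.8 kg, lying flat on the plate; origin at the centre of its underside, z up. The lowest 4 mm are set in by 2 mm all round. Looks like blank_a; neither name nor place tells which of the two is rough underneath. A slow sideways push low on it slides it without tipping.
- plate: flat aluminium plate 260 mm (its x) by 380 mm (its y), 8 mm thick, fixed; origin at the centre of its underside, on the table. The blanks start on its left and right halves, about 205 mm apart along its y; a peg doll 55 mm tall stands on its far edge. Pushed slowly over the plate, the rough blank (friction about 0.7) drags with 4.5 to 6.5 N, the polished one (about 0.1) with under 1 N.
- tray: shallow open wooden tray, 190 mm (its x) by 170 mm (its y) outside, 32 mm high, walls and floor 6 mm thick, empty, fixed to the table; origin at the centre of its underside. It stands to the left or the right of the plate; paint jars (55 mm tall) stand beyond it and a peg doll on the robot's side.
Not all that is in view belongs to the job. Leave any pink look-alike of the blank_a alone. Leave any red look-alike of the blank_b alone.

How it is judged (in metres and radians):
On the way, in this order (a step that is already met when the one before it is completed fails the run):
1. one blank has been slid at least 25 mm from its start and lies flat on the plate (((distance of blank_a from where it was at the start of the episode above 0.025 m and z of blank_a in the frame of plate between 0.004 and 0.014 m and angle between blank_a's own z axis and vertical below 0.12 rad and x of blank_a in the frame of plate between -0.13 and 0.13 m and y of blank_a in the frame of plate between -0.19 and 0.19 m) or (distance of blank_b from where it was at the start of the episode above 0.025 m and z of blank_b in the frame of plate between 0.004 and 0.014 m and angle between blank_b's own z axis and vertical below 0.12 rad and x of blank_b in the frame of plate between -0.13 and 0.13 m and y of blank_b in the frame of plate between -0.19 and 0.19 m))), for 0.1 s.
2. both blanks have been slid at least 25 mm from their starts and lie flat on the plate (distance of each of blank_a, blank_b from where it was at the start of the episode above 0.025 m and z of blank_a in the frame of plate between 0.004 and 0.014 m and angle between each of blank_a, blank_b's own z axis and vertical below 0.12 rad and x of blank_a in the frame of plate between -0.13 and 0.13 m and y of blank_a in the frame of plate between -0.19 and 0.19 m and z of blank_b in the frame of plate between 0.004 and 0.014 m and x of blank_b in the frame of plate between -0.13 and 0.13 m and y of blank_b in the frame of plate between -0.19 and 0.19 m), for 0.1 s.
At the end, for the whole second after the job is handed in: The rough blank lies flat (within 7 degrees) on the tray's floor, wholly inside the walls; the polished blank lies flat on the plate with its centre within the plate's edges; both released and at rest (x of blank_a in the frame of tray between -0.045 and 0.045 m and y of blank_a in the frame of tray between -0.06 and 0.06 m and z of blank_a in the frame of tray below 0.012 m and angle between each of blank_a, blank_b's own z axis and vertical below 0.12 rad and linear speed of each of blank_a, blank_b below 0.02 m/s and z of blank_b in the frame of plate between 0.004 and 0.014 m and x of blank_b in the frame of plate between -0.13 and 0.13 m and y of blank_b in the frame of plate between -0.19 and 0.19 m); the robot touches nothing.
It fails at once if the polished blank is lifted off the plate (by more than 15 mm) (z of blank_b in the frame of plate above 0.023 m).
It fails at once if the rough blank is dropped into the tray (it comes down at more than 0.7 m/s, a fall of about 25 mm) (horizontal distance between blank_a and tray below 0.09 m and z of blank_a in the frame of tray below 0.04 m and linear speed of blank_a above 0.7 m/s).
It also fails if it takes over 53 s, if anything falls off the work surface, if the arm or the gripper's body presses on something with over 40 N, if the wrist force passes 120 N, or if a joint passes its speed limit or range.

## Working session

There is one attempt and no reset: what is moved stays moved. The work goes in short steps, Python scripts to look and compute and a tool call to move; the robot and the scene stay as the last step left them, time stands still between calls to the robot, and variables do not carry over. Pictures are saved under pics/ and viewed, at most 10 in all, crops included, and the job is handed in when it is done.

Besides the shell and the picture viewer there is one more tool, called by a JSON object that holds its "op" and its "data", one argument or row to a line. servo_tool: Moves the arm, as the interface text tells. Its arguments: {"type":"object","properties":{"rows":{"type":"string"}},"required":["rows"]}

```bash
mkdir -p pics; python3 - <<'E'
from bench import readout,get_image
import cv2,numpy as np
for n in("top","side"):
    d=get_image(n); cv2.imwrite(f"pics/{n}0.png",d["pixels"][:,:,::-1])
    np.savez(f"{n}0.npz",**d)
s=readout.read_state();print(s)
E
```

```text
{'time_s': 0.1, 'qpos': array([ 1.0905101 ,  0.61583719, -0.01262538,  1.42474033,  0.00809176,
        1.10344312, -0.04040193]), 'dq': array([-4.89304135e-04, -2.97399273e-03, -1.23425285e-03, -3.61982011e-03,
        1.37342755e-03,  4.34746402e-05, -1.00996154e-03]), 'joint_torque': array([ 1.19150816e-03, -4.60040081e+01,  2.09784871e-01, -1.66246104e+01,
       -6.12413557e-02,  1.69291394e-02,  8.99938777e-05]), 'position': array([ 284.63754458, -583.55141889,  217.58693028]), 'eef_rot': array([[ 8.98764356e-01,  4.38430736e-01, -1.05933298e-03],
       [ 4.38432015e-01, -8.98761834e-01,  2.12920583e-03],
       [-1.85787775e-05, -2.37809980e-03, -9.99997172e-01]]), 'wrist_force': array([-0.42305294, -0.45491745,  0.0566658 ]), 'ft_torque': array([ 0.02762951,  0.01055666, -0.0221342 ]), 'finger_force': 0.0, 'grip_width': 92.7932574621671}
```

View pics/top0.png

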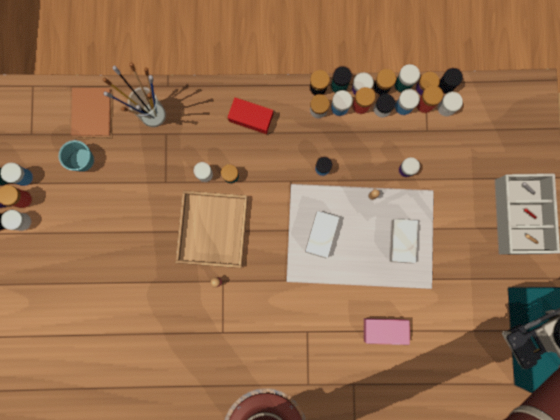

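View pics/side0.png

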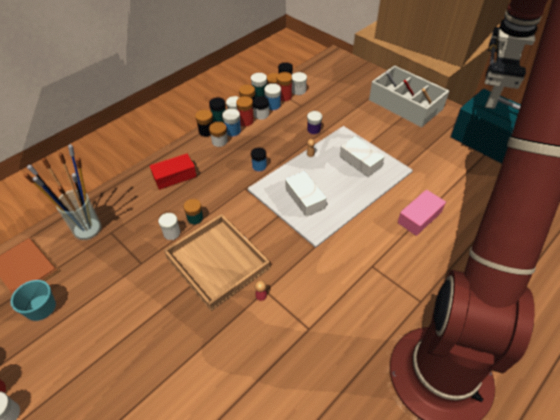

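The top view shows the white blanks at about (322,234) and (404,241) on the plate (288–434, 185–287). A peg doll stands at (375,194). The tray is at (213,229), with a peg doll at (216,281) and jars at (203,172) and (230,174). The look-alikes to leave alone are pink at (388,331) and red at (251,116).

Next I'll measure the blanks from depth and check them in a close crop.

```bash
cat > h.py <<'E'
import cv2,numpy as np
from bench import readout,get_image
def world(d):
    h,w=d["depth"].shape
    v,u=np.mgrid[0:h,0:w].astype(float)
    n=cv2.undistortPoints(np.stack([u,v],-1).reshape(-1,1,2),d["mtx"],d["distortion"]).reshape(h,w,2)
    z=d["depth"][...,None]
    c=np.concatenate([n*z,z],-1)
    R=cv2.Rodrigues(np.asarray(d["rvec"],float))[0]
    W=(c-np.ravel(d["tvec"]))@R
    W[d["depth"]<=0]=np.nan
    return W
def blobs(d,zlo,zhi,box,amin=20):
    W=world(d); x0,x1,y0,y1=box
    m=(W[...,2]>zlo)&(W[...,2]<zhi)&(W[...,0]>x0)&(W[...,0]<x1)&(W[...,1]>y0)&(W[...,1]<y1)
    n,l,st,ce=cv2.connectedComponentsWithStats(m.astype(np.uint8))
    for i in range(1,n):
        if st[i,4]<amin: continue
        P=W[l==i]; r=cv2.minAreaRect(P[:,:2].astype(np.float32))
        b=cv2.boxPoints(r); e=[b[1]-b[0],b[2]-b[1]]; e=max(e,key=np.linalg.norm)
        print("px",ce[i].round(),"n",st[i,4],"c",np.round(r[0],1),"size",np.round(r[1],1),"long-ang",round(np.degrees(np.arctan2(e[1],e[0]))%180,1),"z",np.median(P[:,2]).round(1), "rgb",np.median(d["pixels"][l==i],0))
E
python3 - <<'E'
from h import *
for n in("top","side"):
    d=dict(np.load(n+"0.npz"));print(n, "cam", (-cv2.Rodrigues(d["rvec"])[0].T@d["tvec"].ravel()).round())
    W=world(d)
    print("z>40");blobs(d,40,75,(300,800,-450,350))
    print("tray");blobs(d,20,38,(300,800,-100,350),60)
    print("plate");blobs(d,4,14,(300,900,-500,150),400)
d=np.load("top0.npz");cv2.imwrite("pics/crop0.png",cv2.resize(d["pixels"][170:300,170:440,::-1],(800,385),interpolation=cv2.INTER_CUBIC))
E
```

```text
top cam [ 391.  -45. 1393.]
z>40
px [260. 126.] n 58 c [797.6   8.3] size [46.6 13.4] long-ang 72.5 z 45.2 rgb [185.  43.  41.]
px [323. 165.] n 223 c [ 686.8 -162.7] size [40.9 41.8] long-ang 101.9 z 54.2 rgb [37. 35. 36.]
px [410. 166.] n 238 c [ 682.9 -388.4] size [42.2 42.4] long-ang 135.8 z 54.4 rgb [203. 198. 183.]
px [202. 171.] n 242 c [674.1 154.6] size [41.9 44.8] long-ang 171.9 z 54.1 rgb [203. 202. 187.]
px [229. 173.] n 228 c [667.9  84.4] size [42.1 42.4] long-ang 176.4 z 54.0 rgb [178. 128.  67.]
px [375. 193.] n 60 c [ 610. -294.] size [21.2 21.1] long-ang 72.4 z 59.6 rgb [171.5 134.   91. ]
px [322. 234.] n 990 c [ 505.1 -155.1] size [ 60.1 110.5] long-ang 162.9 z 52.0 rgb [204. 205. 201.]
px [404. 241.] n 1063 c [ 486.2 -366.4] size [ 64.  109.7] long-ang 175.1 z 52.8 rgb [203. 203. 194.]
px [215. 282.] n 72 c [385.5 122.3] size [24.2 20.4] long-ang 89.3 z 50.4 rgb [177. 134.  90.]
tray
px [210. 228.] n 687 c [524.2 133.3] size [170.4 190.1] long-ang 175.0 z 30.1 rgb [173. 136.  97.]
plate
px [360. 236.] n 10213 c [ 506.8 -262.3] size [391.6 271. ] long-ang 86.9 z 7
[... 923 characters left out ...]
3. 231. 212.]
px [260. 286.] n 93 c [381.5 127.8] size [23.4 20.7] long-ang 57.6 z 49.4 rgb [203. 145.  87.]
tray
px [186. 173.] n 88 c [790.9  17.2] size [56.4  7.8] long-ang 74.4 z 28.7 rgb [116.  16.  15.]
px [194. 216.] n 71 c [656.9  96.1] size [40.6 20.1] long-ang 55.8 z 28.9 rgb [15. 45. 38.]
px [216. 259.] n 1024 c [522.2 137.5] size [170.3 193.2] long-ang 175.0 z 28.3 rgb [167. 121.  78.]
px [171. 231.] n 79 c [662.2 162.8] size [41.3 23.8] long-ang 70.8 z 28.3 rgb [145. 137. 125.]
plate
px [329. 186.] n 6369 c [ 502.  -258.7] size [390.9 264.2] long-ang 86.8 z 6.3 rgb [224. 217. 207.]
px [227. 252.] n 1105 c [528.1 106.3] size [100.2 172. ] long-ang 175.3 z 5.3 rgb [206. 153. 100.]
```

View pics/crop0.png

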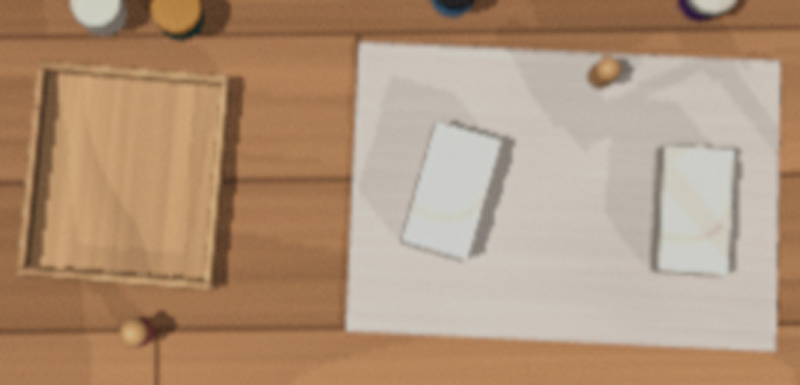

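The crop confirms two white blanks, with the left one turned about -17° and the right one about -5°. I'll straddle each with the open gripper and push along its own y. R is first, being nearest.

```bash
cat >> h.py <<'E'
def go(x,y,z,yaw):
    """tool-frame numbers to reach TCP x,y,z with closing line at yaw deg (mod 180)"""
    s=readout.read_state(); R=s["eef_rot"]; p=s["position"]
    cur=np.degrees(np.arctan2(R[1,1],R[0,1])); dy=(yaw-cur+90)%180-90
    c,s_=np.cos(np.radians(yaw)),np.sin(np.radians(yaw))
    T=None
    for sg in(1,-1):
        Y=sg*np.array([c,s_,0]);Z=np.array([0,0,-1.]);X=np.cross(Y,Z)
        Q=R.T@np.stack([X,Y,Z],1); rv=np.degrees(cv2.Rodrigues(Q)[0].ravel())
        if T is None or np.linalg.norm(rv)<np.linalg.norm(T): T=rv
    print("rot",T.round(1),"shift",(R.T@(np.array([x,y,z])-p)).round(1),"tcp",p.round(1),"F",s["wrist_force"].round(2),"t",s["time_s"],"q",s["qpos"].round(2))
E
python3 -c "
from h import *
go(486,-365,140,85.3)"
```

```text
rot [-0.1  0.  30.7] shift [ 276.8 -108.    77.8] tcp [ 284.6 -583.6  217.6] F [-0.42 -0.45  0.06] t 0.1 q [ 1.09  0.62 -0.01  1.42  0.01  1.1  -0.04]
```

{"op": "servo_tool", "data": {
  "rows": "0 0 30.7 277 -108 78 -1;0 0 30.7 277 -108 78 -1;0 0 30.7 277 -108 78 -1;0 0 30.7 277 -108 78 -1;0 0 30.7 277 -108 78 -1;0 0 30.7 277 -108 78 -1;0 0 30.7 277 -108 78 -1;0 0 30.7 277 -108 78 -1"
}}

```text
time_s: 1.1
position: [485.0, -367.8, 141.0]
eef_rot: [[0.996, -0.086, -0.001], [-0.086, -0.996, -0.001], [-0.0, 0.001, -1.0]]
wrist_force: [-0.0, 0.4, 0.1]
grip_width: 93.0
finger_force: 0.0
```

```bash
python3 - <<'E'
from h import *
d=get_image("side")
blobs(d,46,56,(420,560,-450,-100),100)
cv2.imwrite("pics/s1.png",cv2.resize(d["pixels"][60:260,200:460,::-1],(780,600)))
go(486,-365,15,85.3)
E
```

```text
px [362. 151.] n 650 c [ 484.8 -362.5] size [ 64.7 112.1] long-ang 176.9 z 51.8 rgb [238. 239. 230.]
px [305. 189.] n 755 c [ 503.1 -150. ] size [ 61.2 111.8] long-ang 163.1 z 50.5 rgb [242. 246. 240.]
rot [ 0.1  0.  -0.2] shift [  0.7  -3.  126. ] tcp [ 485.1 -367.8  141. ] F [ 0.58 -0.11 -0.34] t 1.15 q [ 0.54  0.63  0.12  1.65 -0.09  0.87 -0.96]
```

View pics/s1.png

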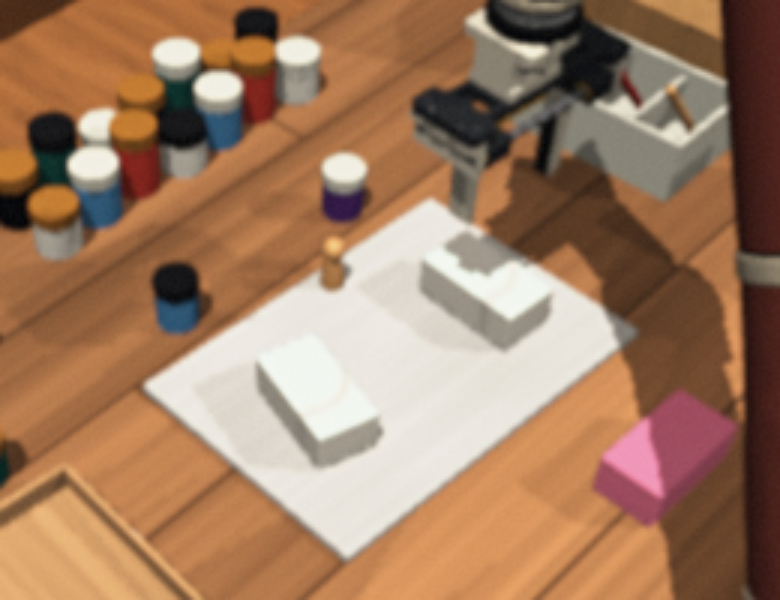

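The gripper hangs open over the right blank (crop about (485,285)) with its fingers in line. I'll go down straddling it.

{"op": "servo_tool", "data": {
  "rows": "0 0 0 1 -3 30 -1;0 0 0 1 -3 60 -1;0 0 0 1 -3 80 -1;0 0 0 1 -3 95 -1;0 0 0 1 -3 107 -1;0 0 0 1 -3 117 -1;0 0 0 1 -3 125 -1;0 0 0 1 -3 125 -1"
}}

```text
time_s: 2.15
position: [487.6, -362.5, 15.2]
eef_rot: [[0.997, -0.082, -0.001], [-0.082, -0.997, 0.001], [-0.001, -0.001, -1.0]]
wrist_force: [-1.0, 0.6, -0.5]
grip_width: 93.2
finger_force: 0.0
```

{"op": "servo_tool", "data": {
  "rows": "0 0 0 0 6 0 -1;0 0 0 0 12 0 -1;0 0 0 0 16 0 -1;0 0 0 0 20 0 -1;0 0 0 0 24 0 -1;0 0 0 0 28 0 -1;0 0 0 0 32 0 -1;0 0 0 0 36 0 -1"
}}

```text
time_s: 3.15
position: [486.0, -392.7, 15.5]
eef_rot: [[0.997, -0.079, -0.001], [-0.079, -0.997, 0.01], [-0.002, -0.009, -1.0]]
wrist_force: [0.0, 7.9, 3.7]
grip_width: 92.9
finger_force: 4.0
```

{"op": "servo_tool", "data": {
  "rows": "0 0 0 0 4 0 -1;0 0 0 0 8 0 -1;0 0 0 0 12 0 -1;0 0 0 0 16 0 -1"
}}

```text
time_s: 3.65
position: [484.9, -408.6, 15.5]
eef_rot: [[0.997, -0.079, -0.001], [-0.079, -0.997, 0.01], [-0.001, -0.01, -1.0]]
wrist_force: [0.4, 7.8, 4.0]
grip_width: 93.0
finger_force: 4.0
```

{"op": "servo_tool", "data": {
  "rows": "0 0 0 0 4 0 -1;0 0 0 0 7 0 -1"
}}

```text
time_s: 3.9
position: [484.4, -415.7, 15.5]
eef_rot: [[0.997, -0.079, -0.0], [-0.079, -0.997, 0.01], [-0.001, -0.009, -1.0]]
wrist_force: [1.2, 7.2, 4.8]
grip_width: 93.0
finger_force: 4.0
```

About 7–8 N, so the right blank drags. I'll back off, rise and check the slide distance.

{"op": "servo_tool", "data": {
  "rows": "0 0 0 0 -5 0 -1;0 0 0 0 -10 0 -1;0 0 0 0 -16 0 -1;0 0 0 0 -16 -20 -1;0 0 0 0 -16 -60 -1;0 0 0 0 -16 -95 -1;0 0 0 0 -16 -95 -1"
}}

```text
time_s: 4.78
position: [486.3, -408.1, 115.5]
eef_rot: [[0.997, -0.082, 0.007], [-0.082, -0.997, -0.006], [0.008, 0.006, -1.0]]
wrist_force: [0.1, 0.0, 0.6]
grip_width: 93.0
finger_force: 0.0
```

```bash
python3 - <<'E'
from h import *
d=get_image("side")
blobs(d,44,58,(420,560,-480,-100),100)
go(504,-154,110,72.7)
E
```

```text
px [371. 146.] n 640 c [ 483.2 -397.6] size [ 64. 113.] long-ang 175.5 z 51.7 rgb [224. 226. 210.]
px [305. 190.] n 782 c [ 503.3 -150.9] size [ 62.4 114.8] long-ang 162.8 z 50.5 rgb [242. 246. 239.]
rot [ 0.1 -0.2 12.6] shift [  -1.9 -253.5    2.5] tcp [ 485.  -406.8  113.3] F [-0.69  0.29 -0.25] t 4.825 q [ 0.6   0.7   0.11  1.6  -0.09  0.84 -0.91]
```

{"op": "servo_tool", "data": {
  "rows": "0 0 12.6 -2 -253 3 -1;0 0 12.6 -2 -253 3 -1;0 0 12.6 -2 -253 3 -1;0 0 12.6 -2 -253 3 -1;0 0 12.6 -2 -253 3 -1;0 0 12.6 -2 -253 3 -1;0 0 12.6 -2 -253 3 -1"
}}

```text
time_s: 5.7
position: [502.4, -155.6, 107.5]
eef_rot: [[0.954, -0.301, -0.001], [-0.301, -0.954, -0.001], [-0.0, 0.001, -1.0]]
wrist_force: [-0.0, -0.2, -0.4]
grip_width: 92.6
finger_force: 0.0
```

```bash
python3 - <<'E'
from h import *
go(504,-154,15,72.7)
E
```

```text
rot [ 0.1  0.  -0.2] shift [ 1.  -2.2 92.5] tcp [ 502.4 -155.6  107.5] F [-0.   -0.22 -0.38] t 5.7 q [ 0.13  0.58  0.19  1.91 -0.17  0.67 -1.45]
```

{"op": "servo_tool", "data": {
  "rows": "0 0 0 1 -2 25 -1;0 0 0 1 -2 45 -1;0 0 0 1 -2 60 -1;0 0 0 1 -2 73 -1;0 0 0 1 -2 84 -1;0 0 0 1 -2 92 -1;0 0 0 1 -2 92 -1"
}}

```text
time_s: 6.58
position: [504.3, -151.6, 15.2]
eef_rot: [[0.955, -0.297, -0.001], [-0.297, -0.955, 0.0], [-0.001, -0.0, -1.0]]
wrist_force: [0.7, 0.1, 0.1]
grip_width: 92.9
finger_force: 0.0
```

{"op": "servo_tool", "data": {
  "rows": "0 0 0 0 6 0 -1;0 0 0 0 12 0 -1;0 0 0 0 16 0 -1;0 0 0 0 20 0 -1;0 0 0 0 24 0 -1;0 0 0 0 28 0 -1;0 0 0 0 32 0 -1;0 0 0 0 36 0 -1"
}}

```text
time_s: 7.58
position: [493.9, -186.2, 15.7]
eef_rot: [[0.955, -0.297, 0.0], [-0.297, -0.955, 0.0], [0.0, -0.0, -1.0]]
wrist_force: [1.4, 2.7, 2.5]
grip_width: 92.9
finger_force: 1.2
```

{"op": "servo_tool", "data": {
  "rows": "0 0 0 0 4 0 -1;0 0 0 0 8 0 -1;0 0 0 0 12 0 -1;0 0 0 0 16 0 -1"
}}

```text
time_s: 8.07
position: [489.0, -201.5, 15.7]
eef_rot: [[0.955, -0.297, -0.0], [-0.297, -0.955, 0.0], [-0.0, -0.0, -1.0]]
wrist_force: [1.0, 2.3, 2.0]
grip_width: 93.0
finger_force: 1.3
```

{"op": "servo_tool", "data": {
  "rows": "0 0 0 0 4 0 -1;0 0 0 0 6 0 -1;0 0 0 0 7 0 -1"
}}

```text
time_s: 8.45
position: [486.9, -208.2, 15.6]
eef_rot: [[0.955, -0.298, -0.0], [-0.298, -0.955, 0.0], [-0.0, -0.0, -1.0]]
wrist_force: [0.6, 2.4, 1.9]
grip_width: 93.2
finger_force: 1.2
```

The left blank gives only about 2.4 N (finger 1.2 N) against 7.8 N (finger 4.0 N) on the right, so the right one is rough. I'll leave the left one and check both.

{"op": "servo_tool", "data": {
  "rows": "0 0 0 0 -5 0 -1;0 0 0 0 -10 0 -1;0 0 0 0 -16 0 -1;0 0 0 0 -16 -20 -1;0 0 0 0 -16 -60 -1;0 0 0 0 -16 -100 -1;0 0 0 0 -16 -100 -1;0 0 0 0 -16 -100 -1"
}}

```text
time_s: 9.45
position: [491.2, -192.2, 115.0]
eef_rot: [[0.955, -0.297, -0.001], [-0.297, -0.955, 0.001], [-0.001, -0.0, -1.0]]
wrist_force: [0.4, -0.3, 0.5]
grip_width: 92.9
finger_force: 0.0
```

```bash
python3 - <<'E'
from h import *
for n in("side","top"):
    d=get_image(n); print(n); blobs(d,44,58,(420,560,-480,-100),100)
    cv2.imwrite(f"pics/{n}2.png",d["pixels"][:,:,::-1])
go(483,-401,110,85.5)
E
```

```text
side
px [371. 146.] n 633 c [ 482.2 -397.9] size [ 64.  110.2] long-ang 175.1 z 51.6 rgb [169. 160. 148.]
px [319. 184.] n 752 c [ 490.5 -190.3] size [ 61.8 114.4] long-ang 162.6 z 50.4 rgb [237. 240. 231.]
top
px [419. 242.] n 987 c [ 484.3 -403.1] size [ 61.3 109.6] long-ang 175.6 z 52.7 rgb [170. 159. 148.]
rot [ -0.    0.2 -12.8] shift [ 54.7 201.7   4.1] tcp [ 490.8 -192.2  114.3] F [-0.31  0.46 -0.32] t 9.55 q [ 0.21  0.57  0.18  1.9  -0.15  0.69 -1.39]
```

View pics/side2.png

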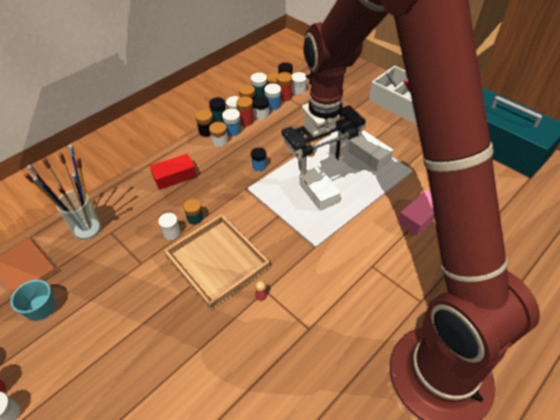

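The side view shows both blanks flat on the plate, the left at (319,184) and the right at (371,146), slid about 40 and 36 mm. Now I'll fetch the right (rough) one.

{"op": "servo_tool", "data": {
  "rows": "0 0 -12.8 55 202 4 -1;0 0 -12.8 55 202 4 -1;0 0 -12.8 55 202 4 -1;0 0 -12.8 55 202 4 -1;0 0 -12.8 55 202 4 -1;0 0 -12.8 55 202 4 -1;0 0 -12.8 55 202 4 -1"
}}

```text
time_s: 10.42
position: [485.1, -399.5, 111.4]
eef_rot: [[0.997, -0.075, -0.0], [-0.075, -0.997, 0.002], [-0.0, -0.002, -1.0]]
wrist_force: [0.2, 0.5, 0.2]
grip_width: 93.1
finger_force: 0.0
```

```bash
python3 - <<'E'
from h import *
go(483,-400.5,15,85.5)
E
```

```text
rot [-0.1  0.   0.2] shift [-2.   1.4 96.4] tcp [ 485.1 -399.5  111.4] F [0.18 0.47 0.17] t 10.425 q [ 0.6   0.7   0.1   1.61 -0.09  0.84 -0.92]
```

{"op": "servo_tool", "data": {
  "rows": "0 0 0 -2 1 25 -1;0 0 0 -2 1 45 -1;0 0 0 -2 1 62 -1;0 0 0 -2 1 76 -1;0 0 0 -2 1 88 -1;0 0 0 -2 1 96 -1;0 0 0 -2 1 96 -1;0 0 0 -2 1 96 -0.3"
}}

```text
time_s: 11.42
position: [482.5, -403.2, 16.1]
eef_rot: [[0.997, -0.079, 0.001], [-0.079, -0.997, -0.001], [0.001, 0.001, -1.0]]
wrist_force: [0.3, -0.3, 1.2]
grip_width: 86.8
finger_force: 0.0
```

{"op": "servo_tool", "data": {
  "rows": "0 0 0 0 0 0 0;0 0 0 0 0 0 0.3;0 0 0 0 0 0 0.7;0 0 0 0 0 0 1;0 0 0 0 0 0 1;0 0 0 0 0 0 1;0 0 0 0 0 0 1;0 0 0 0 0 0 1"
}}

```text
time_s: 12.42
position: [482.5, -399.8, 15.8]
eef_rot: [[0.997, -0.078, -0.001], [-0.078, -0.997, 0.005], [-0.001, -0.005, -1.0]]
wrist_force: [-0.3, 5.3, 4.9]
grip_width: 59.9
finger_force: 30.0
```

{"op": "servo_tool", "data": {
  "rows": "0 0 0 0 0 -5 1;0 0 0 0 0 -15 1;0 0 0 0 0 -30 1;0 0 0 0 0 -50 1;0 0 0 0 0 -70 1;0 0 0 0 0 -90 1;0 0 0 0 0 -105 1;0 0 0 0 0 -105 1"
}}

```text
time_s: 13.42
position: [482.9, -403.7, 122.4]
eef_rot: [[0.997, -0.079, 0.003], [-0.079, -0.997, -0.002], [0.003, 0.002, -1.0]]
wrist_force: [0.1, 0.3, -7.5]
grip_width: 59.8
finger_force: 30.0
```

```bash
python3 - <<'E'
from h import *
go(523,135,120,85)
E
```

```text
rot [ 0.1 -0.2  0.5] shift [  -2.4 -540.2    1.2] tcp [ 482.9 -403.7  122.4] F [ 0.12  0.29 -7.48] t 13.425 q [ 0.6   0.68  0.1   1.6  -0.08  0.86 -0.91]
```

The blank is held (-7.5 N is its weight). I'll carry it across to the tray.

{"op": "servo_tool", "data": {
  "rows": "0 0 0 0 -15 0 1;0 0 0 0 -45 0 1;0 0 0 0 -80 0 1;0 0 0 0 -120 0 1;0 0 0 0 -160 0 1;0 0 0 0 -200 0 1;0 0 0 0 -240 0 1;0 0 0 0 -280 0 1"
}}

```text
time_s: 14.42
position: [503.3, -120.7, 120.0]
eef_rot: [[0.997, -0.077, -0.002], [-0.077, -0.997, 0.001], [-0.002, -0.001, -1.0]]
wrist_force: [1.2, -0.4, -6.5]
grip_width: 60.0
finger_force: 30.0
```

{"op": "servo_tool", "data": {
  "rows": "0 0 0.5 -1 -40 0 1;0 0 0.5 -1 -80 0 1;0 0 0.5 -1 -120 0 1;0 0 0.5 -2 -160 0 1;0 0 0.5 -2 -200 0 1;0 0 0.5 -2 -230 0 1;0 0 0.5 -2 -250 0 1;0 0 0.5 -2 -260 0 1"
}}

```text
time_s: 15.42
position: [521.7, 137.1, 120.2]
eef_rot: [[0.996, -0.085, -0.001], [-0.085, -0.996, 0.0], [-0.001, 0.0, -1.0]]
wrist_force: [-1.0, 0.5, -8.0]
grip_width: 59.7
finger_force: 30.0
```

```bash
python3 - <<'E'
from h import *
d=get_image("side"); blobs(d,44,58,(420,560,-480,-100),100)
cv2.imwrite("pics/s3.png",cv2.resize(d["pixels"][130:330,130:390,::-1],(780,600)))
go(523,135,14.5,85)
print(readout.read_state()["grip_width"])
E
```

```text
px [319. 184.] n 763 c [ 489.6 -189.9] size [ 62.2 113.5] long-ang 161.5 z 50.4 rgb [252. 254. 251.]
rot [-0.1  0.   0.1] shift [  1.3   3.  105.8] tcp [522.1 138.  120.3] F [ 0.61  2.48 -7.46] t 15.475 q [-0.4   0.57  0.15  1.86 -0.13  0.72 -1.83]
59.6230706853311
```

View pics/s3.png

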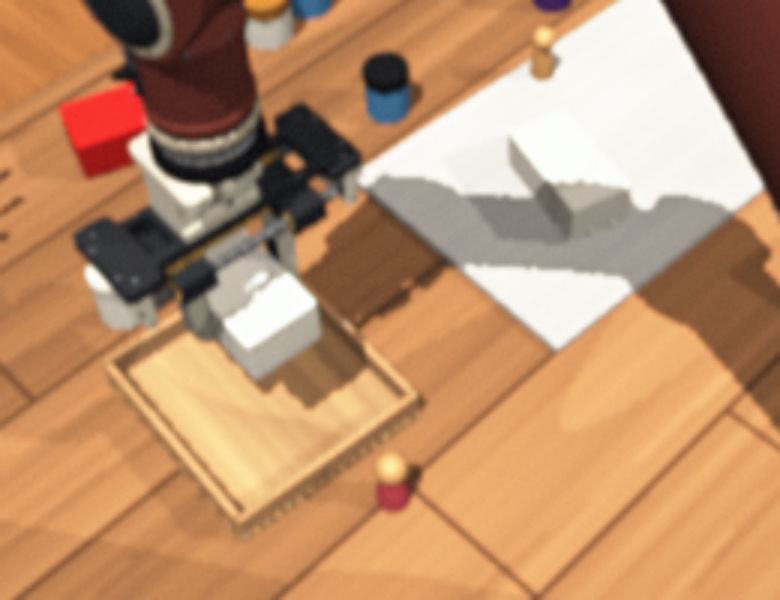

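The blank hangs level over the tray (crop about (270,320)) and the polished one is untouched. I'll lower it gently.

{"op": "servo_tool", "data": {
  "rows": "0 0 0 1 3 15 1;0 0 0 1 3 35 1;0 0 0 1 3 55 1;0 0 0 1 3 72 1;0 0 0 1 3 85 1;0 0 0 1 3 93 1;0 0 0 1 3 99 1;0 0 0 1 3 100 1"
}}

```text
time_s: 16.48
position: [523.3, 132.5, 20.6]
eef_rot: [[0.996, -0.087, -0.0], [-0.087, -0.996, 0.0], [-0.0, -0.0, -1.0]]
wrist_force: [0.1, 0.1, -7.7]
grip_width: 59.8
finger_force: 30.0
```

{"op": "servo_tool", "data": {
  "rows": "0 0 0 0 0 1 1;0 0 0 0 0 2 1;0 0 0 0 0 3 1;0 0 0 0 0 4 1;0 0 0 0 0 4 1"
}}

```text
time_s: 17.1
position: [523.2, 132.6, 16.6]
eef_rot: [[0.996, -0.087, -0.0], [-0.087, -0.996, 0.0], [-0.0, -0.0, -1.0]]
wrist_force: [-0.0, 0.0, -7.0]
grip_width: 60.2
finger_force: 30.0
```

{"op": "servo_tool", "data": {
  "rows": "0 0 0 0 0 1 1;0 0 0 0 0 2 1;0 0 0 0 0 2 1"
}}

```text
time_s: 17.48
position: [523.1, 132.6, 14.6]
eef_rot: [[0.996, -0.087, -0.0], [-0.087, -0.996, -0.0], [-0.0, 0.0, -1.0]]
wrist_force: [0.4, 0.2, -7.6]
grip_width: 59.9
finger_force: 30.0
```

{"op": "servo_tool", "data": {
  "rows": "0 0 0 0 0 0.5 1;0 0 0 0 0 1 1;0 0 0 0 0 1 1"
}}

```text
time_s: 17.85
position: [523.3, 132.6, 13.9]
eef_rot: [[0.996, -0.087, 0.0], [-0.087, -0.996, 0.0], [0.0, -0.0, -1.0]]
wrist_force: [0.3, -0.2, -5.6]
grip_width: 60.0
finger_force: 30.0
```

Contact is starting. I'll go down a touch more, then open partway.

{"op": "servo_tool", "data": {
  "rows": "0 0 0 0 0 0.5 1;0 0 0 0 0 0.5 1;0 0 0 0 0 0.5 0.2;0 0 0 0 0 0.5 0.2;0 0 0 0 0 0.5 -0.7;0 0 0 0 0 0.5 -0.7;0 0 0 0 0 0.5 -0.7;0 0 0 0 0 0.5 -0.7"
}}

```text
time_s: 18.85
position: [523.4, 132.7, 13.1]
eef_rot: [[0.996, -0.087, 0.0], [-0.087, -0.996, 0.0], [0.0, -0.0, -1.0]]
wrist_force: [0.6, 0.3, 0.4]
grip_width: 79.2
finger_force: 0.0
```

{"op": "servo_tool", "data": {
  "rows": "0 0 0 0 0 -5 -0.7;0 0 0 0 0 -15 -0.7;0 0 0 0 0 -30 -0.7;0 0 0 0 0 -60 -0.7;0 0 0 0 0 -100 -0.7;0 0 0 0 0 -140 -0.7;0 0 0 0 0 -140 -0.7;0 0 0 0 0 -140 -0.7"
}}

```text
time_s: 19.85
position: [522.7, 132.6, 153.5]
eef_rot: [[0.996, -0.087, -0.0], [-0.087, -0.996, 0.0], [-0.0, -0.0, -1.0]]
wrist_force: [-0.4, -0.8, -0.3]
grip_width: 78.9
finger_force: 0.0
```

```bash
python3 - <<'E'
from h import *
d=get_image("side"); blobs(d,38,58,(420,620,-480,220),100)
cv2.imwrite("pics/s4.png",cv2.resize(d["pixels"][130:330,130:390,::-1],(780,600)))
E
```

```text
px [319. 185.] n 832 c [ 489.7 -189.8] size [ 61.9 112.7] long-ang 162.8 z 50.2 rgb [251. 251. 247.]
px [216. 252.] n 1100 c [522.8 133.3] size [ 61.6 112.2] long-ang 174.7 z 48.7 rgb [252. 253. 250.]
```

View pics/s4.png

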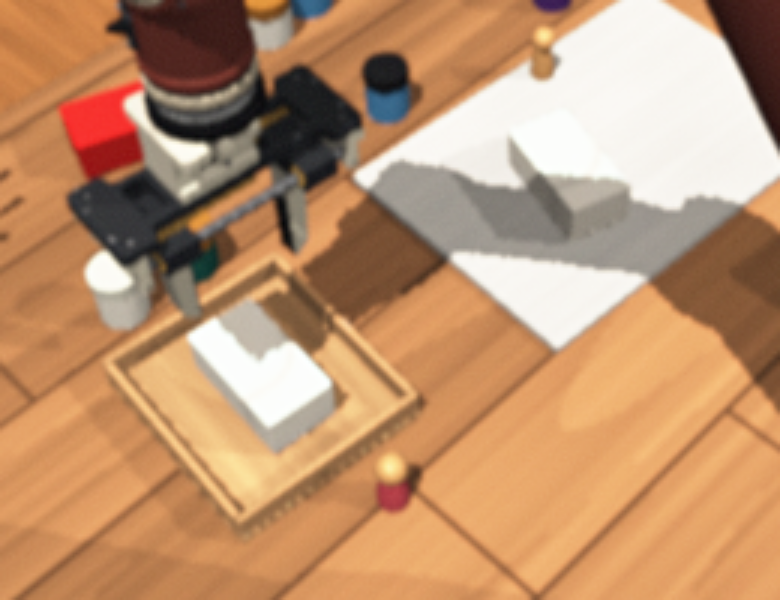

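The rough blank lies flat in the middle of the tray (crop about (260,375)). The polished one is on the plate (crop about (570,170)), and the gripper is clear of both, so I'll hand in.

```bash
python3 -c "
from bench import finish_job
print(finish_job())"
```

```text
the job is handed in; nothing more can be done
None
```

I slid both blanks (about 36 and 40 mm), found the right one rough (about 7.8 N of drag against 2.4 N, both above the stated ranges), set it gently in the tray, left the polished one on the plate, and handed the job in; no verdict was returned.

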